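# Clamp a bearing in the play gauge

## Task

Set the middle-sized bearing up for measuring: put it over the arbor of the play gauge, whose head was locked somewhere along its slot, and press it down until it has clicked past the spring balls and sits flat and fully home on the shoulder; then push the toggle clamp's handle over until it snaps shut on the bearing. Feel your way: lean on neither the bearing nor the handle with more than 40 N (a squeeze on the handle counts too), and do not touch the dial or shift the other things on the bench.

Things in the scene. Friction and masses are not known exactly. Their poses are not given: they have to be found in the camera images.
- bearing: the bearing to be measured: open ball bearing of plain steel, outside diameter 52 mm, bore 25 mm, 15 mm high, 0.13 kg; the middle one of three sizes. It lies flat on the bench. Origin at the centre of its underside, z along the bore, up.
- gauge: bearing-play gauge, fixed to the bench: grey slotted plate 380 x 100 x 20 mm on levelling feet (height over the bench differs by some mm). Origin at its underside; x along its slot from clamp to dial, y across, z up; it spans x -212 to +168 mm. On it stands the head (arbor and clamp in one), locked by hand somewhere in the slot, 5 to 35 mm in front (+x) of its rearmost place: not measured.
- arbor_rear (a point): where the centre of the arbor's shoulder would be with the head slid fully back: gauge x -20 mm, z 50 mm. The true one is 5 to 35 mm further along +x, same y and z. On the shoulder (diameter 31 mm) the bearing's underside must rest; 15 mm free height under the bearing's rim. Axes as the gauge's. Grip the bearing across the plate (fingers at +y and -y): dial stem and clamp stand at +x and -x.
- spigot_rear (a point): top centre, head fully back (true one 5 to 35 mm further along +x), of the flat-topped steel spigot rising 11.5 mm from the shoulder: diameter 23.6 mm, the last 1.5 mm tapering to 20.8 mm. Three spring balls stick out of it 4.5 mm above the shoulder: a bearing laid on stops on them 5 to 7 mm high; a push of roughly 5 to 12 N (it differs) clicks it past them, home on to the rigid shoulder.
- pivot_rear (a point): the handle's pivot pin, head fully back (true one further along +x by as much as the arbor): 155 mm behind (-x) the arbor axis, 92 mm above the plate's underside; the handle swings in the plane y = 0. Its round black rubber grip is 21 mm thick, from 35 to 125 mm from the pivot. Push on the side that faces the arbor (later its upper side): 30 mm of free room there to the raised holding arm.
- clamp_handle (a joint): angle of the clamp's handle: 0 open (as found: pointing up, leaning 21 degrees towards the gauge's -x), growing as it is pushed over to -x and down; stiff, stays where left. From 0.84 on it resists: 85 mm from the pivot with a peak of 8 to 14 N near 0.94; dead centre is at 1.00, and from about 1.02 on the handle snaps by itself on to its rigid stop at 1.06, where it points 8 degrees above level.
- bar_pivot_rear (a point): the holding arm's pivot, head fully back (true one further along +x by as much as the arbor): 100 mm behind (-x) the arbor axis, 92 mm above the plate's underside. The arm, 100 mm long, with a rubber-footed spindle at its end, stands up as found, leaning 10 degrees back (top 0.20 m up, nothing nearer than 75 mm to the arbor axis), and swings down on to the bearing with the handle.
- dial: dial indicator on its post on the plate: black dial, diameter 56 mm, its stem pointing at the arbor, 57 mm above the plate's underside, tip at x = +48 mm of the gauge; the whole reaches to x = +157 mm and 95 mm above the plate's underside. Delicate: not to be touched. Origin and axes are the gauge's.
- large_bearing: ball bearing, outside diameter 72 mm, bore 35 mm, 17 mm high, lying flat; origin at the centre of its underside. Not for this gauge.
- small_bearing: ball bearing, outside diameter 35 mm, bore 15 mm, 11 mm high, lying flat; origin at the centre of its underside. Not for this gauge.
- label_roll: white paper label roll standing on its flat side, diameter 76 mm, height 55 mm; origin at the centre of its underside. Not part of the job.
- parts_tin: small open steel tin, diameter 68 mm, height 45 mm; origin at the centre of its underside. Not part of the job.
- wrapped_stack: upright kraft-paper roll of wrapped bearings, diameter 66 mm, height 130 mm; origin at the centre of its underside. Not part of the job.
- marker: felt marker lying flat, 140 mm long, 15 mm thick, along its x axis; origin below its middle. Not part of the job.
- caliper: steel slide caliper lying flat, 190 mm long along its x axis, 9 mm high; origin below the middle of its beam. Not part of the job.

How it is judged:
By the outcome, as a careful person would: the job done as asked, in the order asked, and still so for the second after the job is handed in, with the robot touching nothing.
It also fails if it takes over 64 s, if anything falls off the work surface, if the arm or the gripper's body presses on something with over 40 N, if the wrist force passes 120 N, or if a joint passes its speed limit or range.

## Robot

A 7-joint arm with a two-finger parallel gripper is mounted at the origin on the work surface. World frame = base frame: x ahead of the robot, y to its left, z up, the work surface at z = 0. Lengths are in m, angles in rad, forces in N, time in s.
With the tool pointing down it reaches from about 0.425 to 0.875 m from the base axis. Payload 4.7 kg.
Tool frame: the origin (TCP) lies midway between the tips of the shut fingers; the grasp point (between the pads) lies 19 mm behind it; z points along the fingers, y is the direction in which the jaws open and shut (so a half turn about z gives the same grasp; the last joint's range is limited). The gripper opens to 87 mm and grips with 3 to 60 N. Pads are 19 mm wide; open, the fingers measure 117 mm over their backs; the gripper's body (75 mm by 190 mm) begins 51 mm behind the grasp point.
Start: joints at [1.116, 0.321, -0.07, 1.45, 0.023, 1.371, -0.057], TCP at [0.294, -0.58, 0.223] pointing down, gripper open.
Joint ranges: [-2.86, 2.86], [-0.3, 2.09], [-1.38, 1.24], [0.06, 2.45], [-1.56, 4.7], [0.09, 2.05], [-2.69, 2.69]. Speed limits (rad/s): [2.57, 2.57, 3.14, 3.14, 3.14, 3.14, 3.14].

## Interface

Orientations are given as a rotation vector (axis times angle).
In Python, from bench import monitor, eyes, order gives the robot as it stands. The module is installed in compiled form; this text tells all that it offers.
- The arm moves only by the shell command python3 -m pendant 'ROWS' [FORCE]. ROWS is JSON, a list of rows, each a list of 3 entries, a list of its own where there are three numbers: the turn, a rotation vector about the tool's x, y, z in degrees, then the shift along the tool's x, y, z in m, then the gripper command: -1 is fully open, 1 is shut, values between are in proportion. In form: [[[rx, ry, rz], [tx, ty, tz], hand], ...]. A call has 1 to 8 rows; each row shifts and turns the commanded pose from where the row before left it, along the tool's axes as they then stand; what a row does not reach is not made up. A row lasts 1/8 s, in which the tool goes at most 62.5 mm and 10.7 degrees, less where a joint would pass 70% of its speed; a pose out of reach is approached as far as the arm can. A call is refused whole if a number of a shift passes 0.0625 or a number of a turn 10.7, either way. A call with a gripper value outside its range is refused whole. The fingers move at their own pace and stop on an object; FORCE is the grip in N (left out, the last holds). Time passes only in rows, so rows that do not move let the fingers close. It gives the time, the measured TCP pose, the force and the opening at its end, in the units of the state.
- monitor.get_state(): the state, without advancing time (a new reading comes with each control period).
- eyes.get_image(name): name is "scene" or "top"; returns a dict with "color" (420x560x3 uint8, red, green, blue), "range_z" (420x560 float32, m along the optical axis (not along the pixel's ray), 0 where there is no reading), "fx", "fy", "cx", "cy" (pixels), "world_to_cam" (4x4, takes a point from world to camera coordinates). Camera axes: x right, y up, looking along -z (the intrinsics and any distortion apply to the point x, -y, -z); pixel columns grow to the right and rows downward; lengths in m; the calibration is good to about 2 mm. A picture is of the moment at which its call begins.
- order.close_job(): hands the job in, once; it reports no verdict.
The state is a dict: "time": time; "joint_positions": joint angles; "qd": joint speeds; "joint_torque": joint torques, N m; "position": TCP position; "tool_rot": TCP orientation; "ft_force": force on the tool from outside, world axes, zero at the start; "torque": the same for the moment, N m; "grip_width": opening from 0.0 (shut) to 1.0 (fully open).
Only numpy, scipy, OpenCV 4.12 (cv2) and the standard library are available. Lean on these libraries where they do the work, as an engineer would, in place of code of your own. Each camera call takes 0.05 s, during which the arm holds its last target.

## Working session

There is one attempt and no reset: what is moved stays moved. The work goes in short steps, Python scripts to look and compute and a shell command to move; the robot and the scene stay as the last step left them, time stands still between calls to the robot, and variables do not carry over. Pictures are saved under pics/ and viewed, and the job is handed in when it is done.

```bash
mkdir -p pics; ls; cat > h.py <<'E'
import numpy as np, cv2
from bench import monitor, eyes, order
def save(name,fn):
    im=eyes.get_image(name); cv2.imwrite('pics/'+fn+'.png',im['color'][:,:,::-1]); np.savez('pics/'+fn+'.npz',**im); return im
def ld(fn): 
    d=np.load('pics/'+fn+'.npz'); return {k:d[k] for k in d.files}
def px2w(im,u,v,z=None):
    # if z given: intersect ray with world plane z; else use depth
    T=np.linalg.inv(im['world_to_cam'])
    r=np.array([(u-im['cx'])/im['fx'],-(v-im['cy'])/im['fy'],-1.0])
    d=T[:3,:3]@r;o=T[:3,3]
    if z is None: return o+d*im['range_z'][int(round(v)),int(round(u))]
    return o+d*(z-o[2])/d[2]
def w2px(im,p):
    c=im['world_to_cam']@np.append(p,1); return np.array([im['fx']*c[0]/-c[2]+im['cx'],im['fy']*(-c[1])/-c[2]+im['cy']])
def crop(im,fn,u0,v0,u1,v1,s):
    c=im['color'][v0:v1,u0:u1,::-1]; cv2.imwrite('pics/'+fn+'.png',cv2.resize(c,None,fx=s,fy=s,interpolation=cv2.INTER_CUBIC))
E
python3 - <<'E'
from h import *
for n in('scene','top'):
    im=save(n,n+'0'); print(im['fx'],im['cx'],im['cy'],np.linalg.inv(im['world_to_cam']).round(3), [k for k in im])
s=monitor.get_state(); print(s)
E
```

```text
pics
475.66359062026083 276.98689852715677 213.3774716863303 [[ 0.5   -0.689  0.525  1.283]
 [ 0.866  0.395 -0.306 -0.405]
 [ 0.003  0.608  0.794  1.207]
 [ 0.     0.     0.     1.   ]] ['color', 'range_z', 'fx', 'fy', 'cx', 'cy', 'world_to_cam']
503.5282354504633 280.90669357656975 211.9464568056073 [[-0.048  0.972 -0.229  0.297]
 [-0.999 -0.047  0.007  0.051]
 [-0.004  0.229  0.973  1.324]
 [ 0.     0.     0.     1.   ]] ['color', 'range_z', 'fx', 'fy', 'cx', 'cy', 'world_to_cam']
{'time': 0.1, 'joint_positions': array([ 1.11610307,  0.32176399, -0.07008265,  1.45155924,  0.02263246,
        1.370805  , -0.05689945]), 'qd': array([-0.00016857, -0.00198532,  0.00016407, -0.00308696,  0.00017842,
       -0.0016777 ,  0.00017892]), 'joint_torque': array([-1.07262229e-04, -4.92573059e+01, -4.05630218e-01, -3.13398242e+01,
       -6.41041668e-02,  3.94743495e-02,  1.00096520e-04]), 'position': array([ 0.29339512, -0.57945526,  0.22155793]), 'tool_rot': array([-3.05405074e+00, -7.29317427e-01,  8.28750351e-04]), 'ft_force': array([-0.45132311, -0.5440982 , -0.1409145 ]), 'torque': array([-0.01148035, -0.03846767,  0.06883086]), 'grip_width': 0.9992366984679153}
```

View pics/scene0.png

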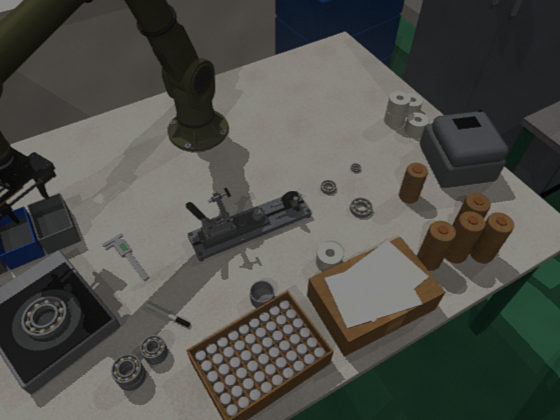

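View pics/top0.png

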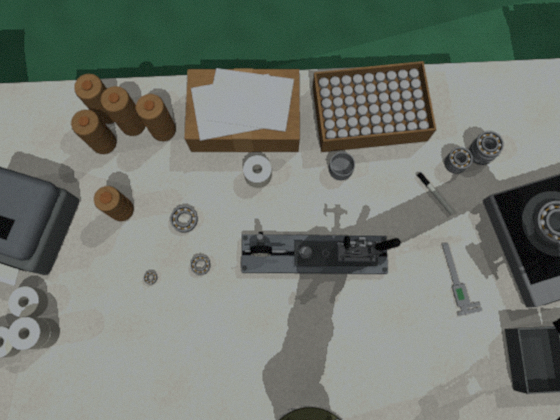

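```bash
cat >> h.py <<'E'
def bcrop(im,fn,u0,v0,u1,v1,s,g=2.0):
    c=np.clip(im['color'][v0:v1,u0:u1,::-1]*g,0,255).astype(np.uint8); cv2.imwrite('pics/'+fn+'.png',cv2.resize(c,None,fx=s,fy=s,interpolation=cv2.INTER_CUBIC))
E
python3 - <<'E'
from h import *
im=ld('top0'); bcrop(im,'t_g',232,222,412,282,4.4); bcrop(im,'t_b',130,195,230,295,6)
im=ld('scene0'); bcrop(im,'s_g',170,175,330,275,5);bcrop(im,'s_b',310,155,390,225,6)
E
```

```text
(no output)
```

View pics/t_g.png

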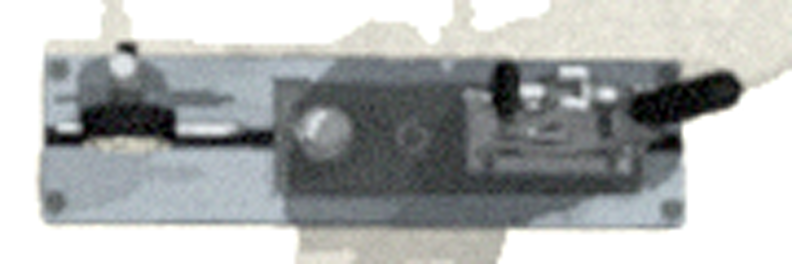

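View pics/t_b.png

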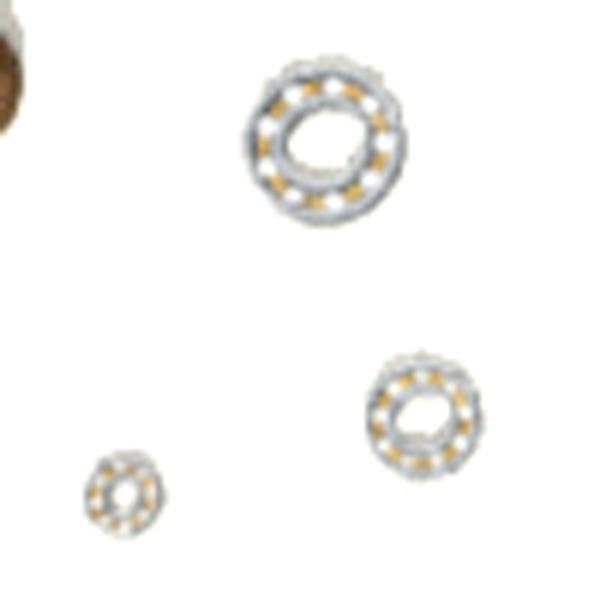

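View pics/s_g.png

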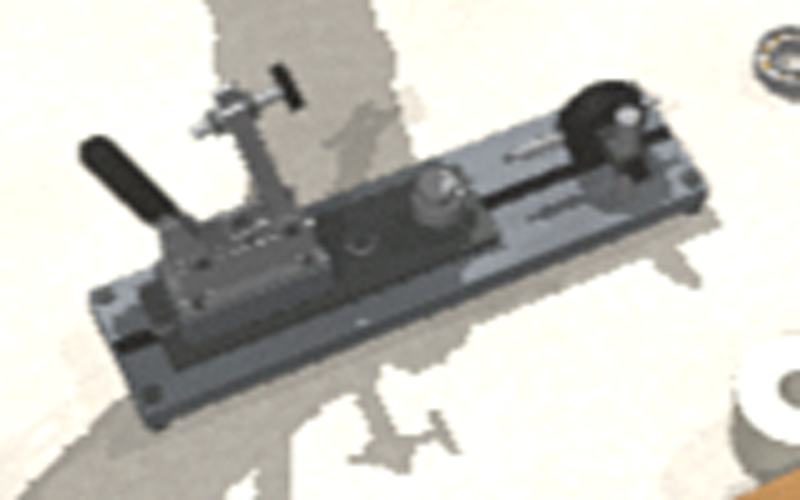

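View pics/s_b.png

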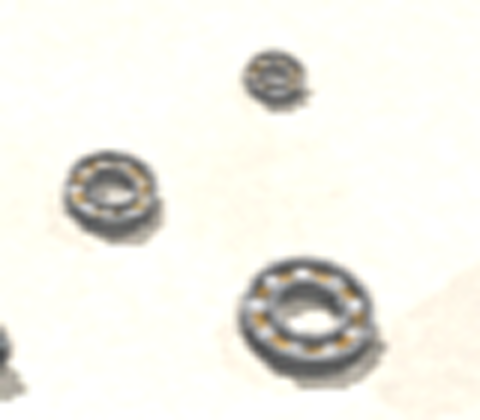

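```bash
cat >> h.py <<'E'
def cloud(im):
    h,w=im['range_z'].shape; v,u=np.mgrid[0:h,0:w]; d=im['range_z'].astype(float)
    T=np.linalg.inv(im['world_to_cam'])
    P=np.stack([(u-im['cx'])/im['fx']*d,-(v-im['cy'])/im['fy']*d,-d],-1)@T[:3,:3].T+T[:3,3]
    P[d==0]=np.nan; return P
E
python3 - <<'E'
from h import *
from scipy.optimize import least_squares
for n in('top0','scene0'):
    im=ld(n);P=cloud(im).reshape(-1,3);P=P[~np.isnan(P[:,0])]
    a=px2w(ld('top0'),200.5,264.3,0.015); print(n,'bearing ray',a)
    q=P[np.hypot(P[:,0]-a[0],P[:,1]-a[1])<.06]; print('bench z',np.median(q[np.hypot(*(q[:,:2]-a[:2]).T)>.04][:,2]))
    q=q[np.hypot(*(q[:,:2]-a[:2]).T)<.036]; q=q[q[:,2]>.007]
    print(len(q),q.min(0),q.max(0),'mid',(q.min(0)+q.max(0))/2,'topz',np.percentile(q[:,2],[50,90,95]))
    t=px2w(ld('top0'),305.9,252.2,0.07); print('spig',t)
    q=P[np.hypot(*(P[:,:2]-t[:2]).T)<.025]; print(np.histogram(q[:,2],np.arange(0,.1,.004)))
E
```

```text
top0 bearing ray [0.47519744 0.25803292 0.015     ]
bench z 0.0004891555933532743
222 [0.45063901 0.22393525 0.00710478] [0.50170515 0.28651215 0.02139788] mid [0.47617208 0.2552237  0.01425133] topz [0.01287892 0.01805613 0.01922255]
spig [ 0.48547624 -0.01549144  0.07      ]
(array([ 0,  0,  0,  0,  0,  0,  0,  4, 31, 59, 71, 16,  2, 15, 24, 10, 32,
       25,  7,  0,  0,  0,  0,  0]), array([0.   , 0.004, 0.008, 0.012, 0.016, 0.02 , 0.024, 0.028, 0.032,
       0.036, 0.04 , 0.044, 0.048, 0.052, 0.056, 0.06 , 0.064, 0.068,
       0.072, 0.076, 0.08 , 0.084, 0.088, 0.092, 0.096]))
scene0 bearing ray [0.47519744 0.25803292 0.015     ]
bench z -0.002375861616285002
102 [0.45059504 0.23097129 0.00702002] [0.50283855 0.2831074  0.02120539] mid [0.47671679 0.25703935 0.01411271] topz [0.01134022 0.01568418 0.01738532]
spig [ 0.48547624 -0.01549144  0.07      ]
(array([ 0,  0,  0,  0,  0,  0,  0,  4, 17, 44, 20,  5, 13, 17, 10, 16, 23,
        4,  0,  0,  0,  0,  0,  0]), array([0.   , 0.004, 0.008, 0.012, 0.016, 0.02 , 0.024, 0.028, 0.032,
       0.036, 0.04 , 0.044, 0.048, 0.052, 0.056, 0.06 , 0.064, 0.068,
       0.072, 0.076, 0.08 , 0.084, 0.088, 0.092, 0.096]))
```

```bash
python3 - <<'E'
from h import *
im=ld('top0')
def tile(im,pts,fn,r=10,s=18,g=1.6):
    T=[]
    for u,v in pts:
        c=np.clip(im['color'][v-r:v+r,u-r:u+r,::-1]*g,0,255).astype(np.uint8)
        c=cv2.resize(c,None,fx=s,fy=s,interpolation=cv2.INTER_CUBIC)
        for k in range(0,2*r,5):
            cv2.putText(c,str(u-r+k),(k*s,10),0,.35,(0,0,255),1);cv2.putText(c,str(v-r+k),(0,k*s+12),0,.35,(0,0,255),1)
            cv2.line(c,(k*s+s//2,0),(k*s+s//2,5),(0,0,255));cv2.line(c,(0,k*s+s//2),(5,k*s+s//2),(0,0,255))
        T.append(c)
    n=len(T)//2; cv2.imwrite('pics/'+fn+'.png',cv2.resize(np.vstack([np.hstack(T[:n]),np.hstack(T[n:])]),None,fx=.8,fy=.8))
tile(im,[(242,235),(387,237),(241,272),(387,272)],'tc')
im=ld('scene0')
tile(im,[(189,236),(201,258),(299,193),(311,213)],'sc')
P=cloud(ld('top0')); print([ (u,v,P[v-1:v+2,u-1:u+2,2].mean().round(4)) for u,v in [(250,240),(250,265),(270,260),(285,268),(270,240),(375,267),(310,270)]])
P=cloud(ld('scene0')); print([ (u,v,P[v-1:v+2,u-1:u+2,2].mean().round(4)) for u,v in [(240,237),(250,233),(270,226),(285,222),(210,250),(225,243),(290,200)]])
E
```

```text
[(250, 240, np.float64(0.026)), (250, 265, np.float64(0.0261)), (270, 260, np.float64(0.0274)), (285, 268, np.float64(0.0271)), (270, 240, np.float64(0.0281)), (375, 267, np.float64(0.0266)), (310, 270, np.float64(0.0248))]
[(240, 237, np.float64(0.0234)), (250, 233, np.float64(0.0245)), (270, 226, np.float64(0.0253)), (285, 222, np.float64(0.0217)), (210, 250, np.float64(0.0241)), (225, 243, np.float64(0.0248)), (290, 200, np.float64(0.0726))]
```

View pics/tc.png

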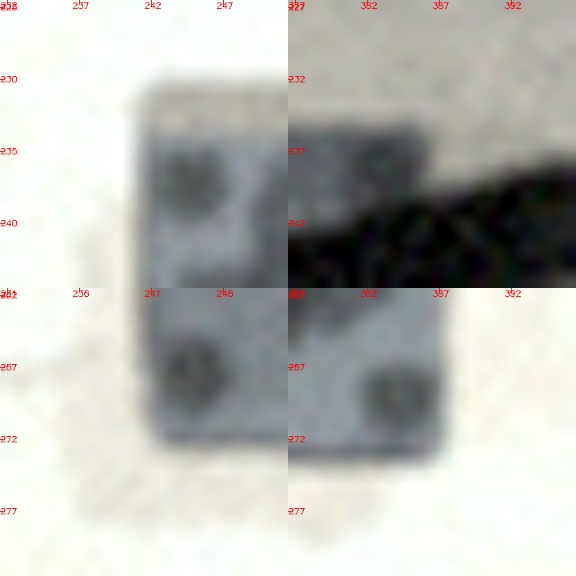

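View pics/sc.png

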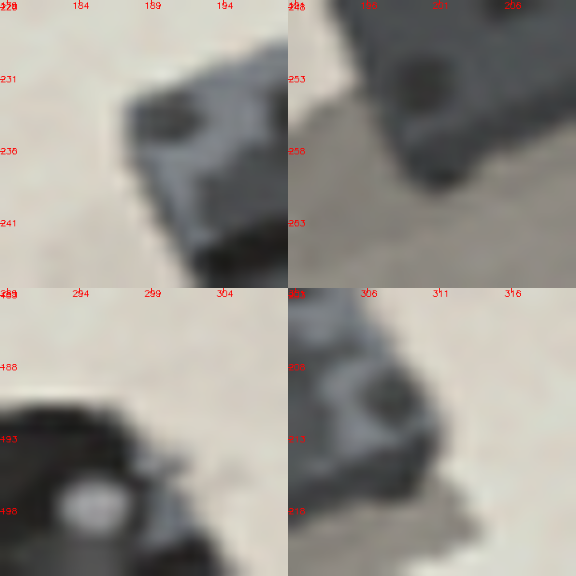

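```bash
python3 - <<'E'
from h import *
im=ld('top0'); z=.0262
C={'TL':(241.8,233.7),'TR':(386,235.2),'BL':(240.8,271.7),'BR':(387,272.5)}
W={k:px2w(im,*c,z) for k,c in C.items()}
for k in W: print(k,W[k].round(4))
d=lambda a,b:np.linalg.norm(W[a]-W[b])
print(d('TL','TR'),d('BL','BR'),d('TL','BL'),d('TR','BR'))
x=(W['TL']+W['BL']-W['TR']-W['BR']); yaw=np.arctan2(x[1],x[0]); print('yaw deg',np.degrees(yaw))
x=np.array([np.cos(yaw),np.sin(yaw)]);c=sum(W.values())[:2]/4; o=c+x*0.022; print('origin',o)
print('spig hint', px2w(im,305.9,252.2,.0675))
yv=np.array([-x[1],x[0]])
for n in ('top0','scene0'):
    im=ld(n)
    for nm,gx,gy,gz in [('arbor+5',-15,0,67.5),('arbor+35',15,0,67.5),('c1',-212,50,26.2),('c2',-212,-50,26.2),('c3',168,50,26.2),('c4',168,-50,26.2)]:
        p=o+x*gx/1e3+yv*gy/1e3; print(n,nm,w2px(im,[*p,gz/1e3]).round(1))
for n,u,v in(('top0',305,252),('scene0',258,213)):
    im=ld(n); s=24; r=12
    c=np.clip(im['color'][v-r:v+r,u-r:u+r,::-1]*2.,0,255).astype(np.uint8); c=cv2.resize(c,None,fx=s,fy=s,interpolation=cv2.INTER_CUBIC)
    for k in range(0,2*r,4): cv2.putText(c,str(u-r+k),(k*s+6,10),0,.4,(0,0,255),1);cv2.putText(c,str(v-r+k),(0,k*s+16),0,.4,(0,0,255),1)
    cv2.imwrite('pics/ar_'+n+'.png',c)
E
```

```text
TL [0.549  0.1471 0.0262]
TR [ 0.5267 -0.2298  0.0262]
BL [0.4495 0.1527 0.0262]
BR [ 0.4294 -0.2231  0.0262]
0.37762282787240475 0.37632323621322333 0.09958263904133594 0.09755077843346245
yaw deg 86.77963454497922
origin [ 0.48990842 -0.0163103 ]
spig hint [ 0.48585147 -0.01562462  0.0675    ]
top0 arbor+5 [312.  250.6]
top0 arbor+35 [300.1 250.5]
top0 c1 [387.9 273. ]
top0 c2 [386.3 234.7]
top0 c3 [240.2 271.8]
top0 c4 [241.2 233.6]
scene0 arbor+5 [251.9 212.9]
scene0 arbor+35 [260.9 209.3]
scene0 c1 [186.5 232.6]
scene0 c2 [198.4 257.6]
scene0 c3 [297.  189.7]
scene0 c4 [312.  211.4]
```

View pics/ar_top0.png

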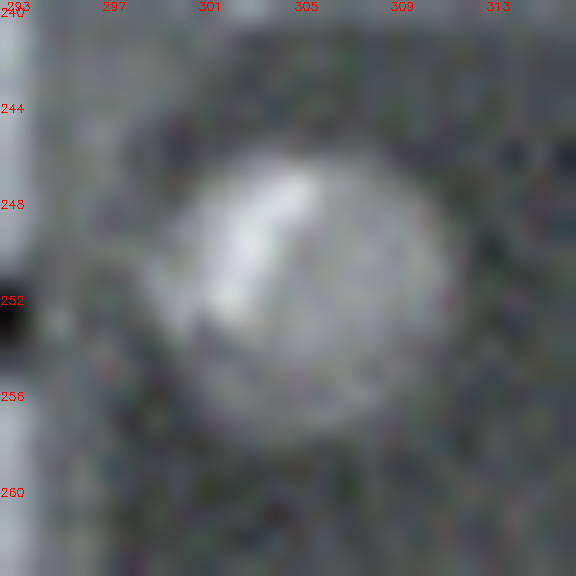

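View pics/ar_scene0.png

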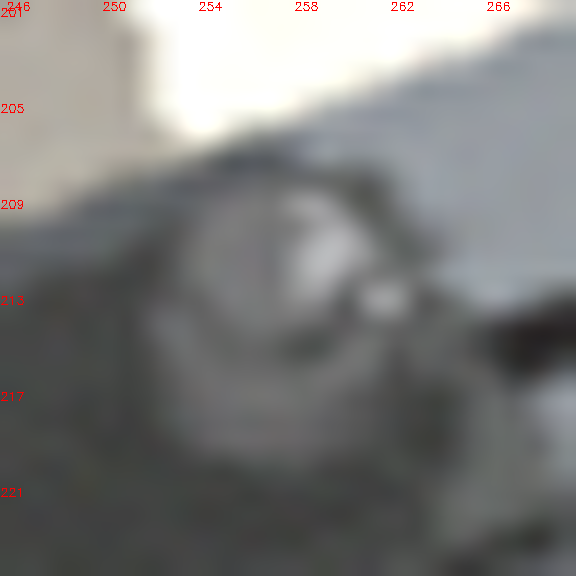

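```bash
cat >> h.py <<'E'
from scipy.spatial.transform import Rotation as R
def goal(p,yaw_y_deg,verbose=True):
    """TCP down at p with tool y axis at world heading yaw (mod 180): print total tool-frame shift & turn z"""
    s=monitor.get_state(); M=R.from_rotvec(s['tool_rot']).as_matrix(); 
    cur=np.degrees(np.arctan2(M[1,1],M[0,1])); d=(yaw_y_deg-cur+90)%180-90
    sh=M.T@(np.array(p)-s['position'])
    print('t',round(s['time'],2),'pos',s['position'].round(4),'tilt',M[:,2].round(3),'heading',round(cur,2),'shift',sh.round(4),'turn_z',round(-d,2),'(or +-180)')
    print('q',s['joint_positions'].round(2),'F',s['ft_force'].round(1),'w',round(s['grip_width']*87,1))
E
python3 - <<'E'
from h import *
goal([.4755,.2565,.12],-3.2)
im=ld('top0')
# bearing sub-pixel: dark mask ellipse centroid
c=im['color'][250:280,186:216].astype(float).mean(2); bg=np.median(c)
g=(bg-c>12).astype(np.uint8); cnt,_=cv2.findContours(g,cv2.RETR_EXTERNAL,cv2.CHAIN_APPROX_NONE); cnt=max(cnt,key=len); print(bg,cv2.fitEllipse(cnt),cv2.boundingRect(cnt))
E
```

```text
t 0.1 pos [ 0.2934 -0.5795  0.2216] tilt [-0.001  0.001 -1.   ] heading -63.14 shift [ 0.5402 -0.6633  0.1026] turn_z -59.94 (or +-180)
q [ 1.12  0.32 -0.07  1.45  0.02  1.37 -0.06] F [-0.5 -0.5 -0.1] w 86.9
146.83333333333331 ((13.981621742248535, 13.962223052978516), (20.460556030273438, 22.50330352783203), 177.5277099609375) (4, 3, 21, 23)
```

```bash
python3 -m pendant '[[[0,0,10],[0,0,-0.03],-1],[[0,0,10],[0,0,-0.03],-1],[[0,0,10],[0,0,-0.02],-1]]'
python3 - <<'E'
from h import *
goal([.4755,.2565,.3],-93.2)
E
```

```text
time: 0.48
position: [0.2937, -0.58, 0.3037]
tool_rot: [3.14, -0.095, 0.0]
ft_force: [0.5, 0.7, -0.6]
grip_width: 0.996
t 0.47 pos [ 0.2937 -0.58    0.3037] tilt [ 0.    -0.001 -1.   ] heading -93.47 shift [ 0.1308 -0.846   0.0032] turn_z -0.27 (or +-180)
q [ 1.06  0.3  -0.    1.32  0.    1.52 -0.57] F [ 0.5  0.7 -0.6] w 86.7
```

```bash
python3 -m pendant '[[[0,0,0],[0.026,-0.055,0],-1],[[0,0,0],[0.026,-0.055,0],-1],[[0,0,0],[0.026,-0.055,0],-1],[[0,0,0],[0.026,-0.055,0],-1],[[0,0,0],[0.026,-0.055,0],-1],[[0,0,0],[0,-0.057,0],-1],[[0,0,0],[0,-0.057,0],-1],[[0,0,0],[0,-0.057,0],-1]]'
python3 - <<'E'
from h import *
goal([.4755,.2565,.3],-93.2)
E
```

```text
time: 1.48
position: [0.4476, -0.1397, 0.3022]
tool_rot: [3.14, -0.086, -0.001]
ft_force: [0.9, 0.7, 0.3]
grip_width: 0.998
t 1.48 pos [ 0.4476 -0.1397  0.3022] tilt [-0. -0. -1.] heading -93.13 shift [ 0.0062 -0.3971  0.0021] turn_z 0.07 (or +-180)
q [ 0.63 -0.08 -0.35  1.74 -0.03  1.48 -1.35] F [0.9 0.7 0.3] w 86.8
```

```bash
python3 -m pendant '[[[0,0,0],[0.001,-0.0567,0],-1],[[0,0,0],[0.001,-0.0567,0],-1],[[0,0,0],[0.001,-0.0567,0.02],-1],[[0,0,0],[0.001,-0.0567,0.02],-1],[[0,0,0],[0.001,-0.0567,0.02],-1],[[0,0,0],[0.001,-0.0567,0.02],-1],[[0,0,0],[0,-0.05,0.02],-1],[[0,0,0],[0,0,0],-1]]'
python3 - <<'E'
from h import *
goal([.4755,.2565,.1],-93.2)
save('scene','s1')
for n,u,v in(('scene',330,170),):
    im=ld('s1'); bcrop(im,'s1c',250,90,390,210,5,1.7)
E
```

```text
time: 2.48
position: [0.4724, 0.2519, 0.2005]
tool_rot: [-3.139, 0.073, 0.008]
ft_force: [-0.2, -0.8, 0.6]
grip_width: 1.001
t 2.48 pos [0.4724 0.2519 0.2005] tilt [-0.005  0.002 -1.   ] heading -92.68 shift [ 0.0033 -0.0046  0.1005] turn_z 0.52 (or +-180)
q [ 0.21  0.16 -0.82  1.74  0.12  1.3  -2.25] F [-0.2 -0.8  0.6] w 87.1
```

View pics/s1c.png

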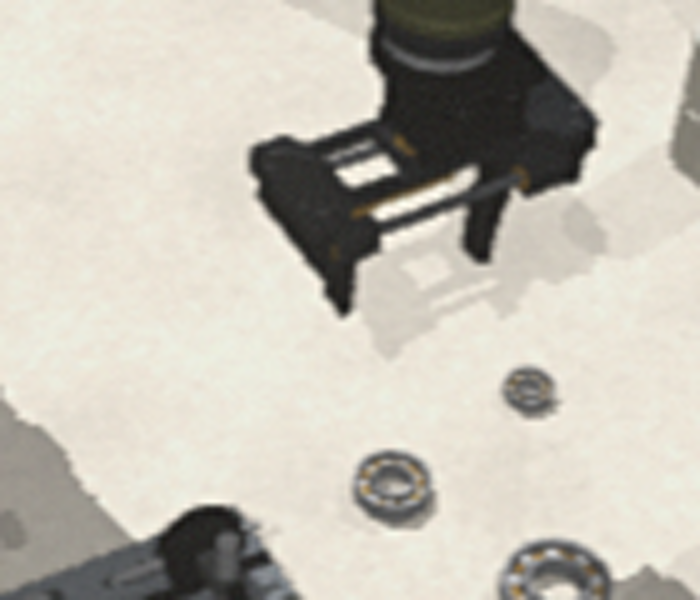

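```bash
python3 -m pendant '[[[0,0,0.3],[0.003,-0.0045,0.05],-1],[[0,0,0],[0,0,0.05],-1],[[0,0,0],[0,0,0.05],-1],[[0,0,0],[0,0,0],-1]]' 8
python3 - <<'E'
from h import *
goal([.4755,.2565,.004],-93.2)
im=save('scene','s2'); print(px2w(im,328,187,.015))
bcrop(im,'s2c',280,120,390,220,6,1.7)
print(w2px(im,[.4755,.2565+.026,.015]),w2px(im,monitor.get_state()['position']))
E
```

```text
time: 3.02
position: [0.4762, 0.2485, 0.0495]
tool_rot: [3.136, -0.097, -0.011]
ft_force: [-0.5, 0.0, 0.5]
grip_width: 0.998
t 3.02 pos [0.4762 0.2485 0.0495] tilt [-0.007 -0.004 -1.   ] heading -93.56 shift [-0.0009 -0.0081  0.0455] turn_z -0.36 (or +-180)
q [ 0.14  0.34 -0.77  1.89  0.27  1.02 -2.38] F [-0.5  0.   0.5] w 86.8
[0.48261754 0.25435328 0.015     ]
[333.86633824 182.38509949] [327.17418859 179.10522404]
```

View pics/s2c.png

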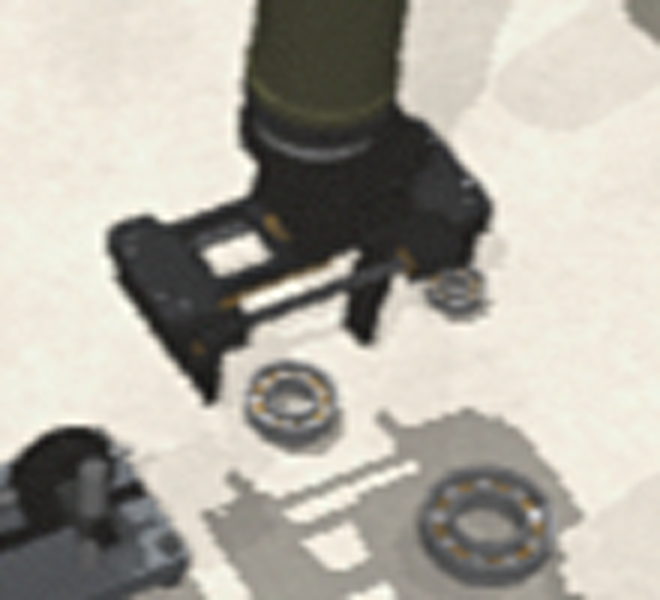

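```bash
python3 -m pendant '[[[0,0,0],[0,0,0],-1],[[0,0,0],[0,0,0],-1]]' 8
python3 - <<'E'
from h import *
goal([.4755,.2565,.004],-93.2)
im=save('scene','s2'); T=ld('top0')
print(px2w(im,328.2,185.7,.015),px2w(T,200.0,264.0,.0075),w2px(im,[.4755,.2565,.015]))
E
```

```text
time: 3.32
position: [0.4802, 0.2524, 0.0549]
tool_rot: [-3.139, 0.095, -0.006]
ft_force: [-0.0, 0.7, 0.6]
grip_width: 0.994
t 3.33 pos [0.4802 0.2524 0.0549] tilt [ 0.004  0.001 -1.   ] heading -93.47 shift [-0.0051 -0.0038  0.0509] turn_z -0.27 (or +-180)
q [ 0.14  0.34 -0.77  1.89  0.27  1.02 -2.38] F [-0.   0.7  0.6] w 86.5
[0.47823445 0.25807058 0.015     ] [0.4770699  0.26051992 0.0075    ] [327.34444517 185.33507305]
```

```bash
python3 - <<'E'
from h import *
for i in range(8):
    eyes.get_image('top'); s=monitor.get_state(); print(round(s['time'],3),s['position'].round(4),s['joint_positions'].round(4),s['tool_rot'].round(3))
E
```

```text
3.425 [0.4796 0.2522 0.0541] [ 0.1428  0.3362 -0.7746  1.8876  0.275   1.0238 -2.3792] [-3.14   0.095 -0.004]
3.475 [0.4793 0.2522 0.0537] [ 0.1427  0.3367 -0.7745  1.888   0.2751  1.0237 -2.3793] [-3.14e+00  9.40e-02 -3.00e-03]
3.525 [0.479  0.2521 0.0534] [ 0.1426  0.3371 -0.7744  1.8884  0.2751  1.0236 -2.3793] [-3.14e+00  9.40e-02 -2.00e-03]
3.575 [0.4788 0.252  0.0531] [ 0.1425  0.3374 -0.7743  1.8887  0.2752  1.0235 -2.3794] [-3.14e+00  9.40e-02 -2.00e-03]
3.625 [0.4787 0.2519 0.0529] [ 0.1425  0.3377 -0.7743  1.8889  0.2752  1.0235 -2.3794] [ 3.14e+00 -9.40e-02  1.00e-03]
3.675 [0.4786 0.2519 0.0527] [ 0.1424  0.3379 -0.7742  1.889   0.2752  1.0234 -2.3794] [ 3.14e+00 -9.40e-02  1.00e-03]
3.725 [0.4785 0.2519 0.0526] [ 0.1424  0.3381 -0.7742  1.8891  0.2752  1.0234 -2.3794] [ 3.14  -0.094  0.   ]
3.775 [0.4785 0.2519 0.0525] [ 0.1423  0.3382 -0.7741  1.8891  0.2753  1.0234 -2.3794] [ 3.14  -0.094 -0.   ]
```

```bash
python3 -m pendant '[[[0,0,0],[-0.002,-0.0065,0.015],-1],[[0,0,0],[0,0,0.015],-1],[[0,0,0],[0,0,0.01],-1],[[0,0,0],[0,0,0.005],-1],[[0,0,0],[0,0,0.002],-1],[[0,0,0],[0,0,0.002],-1],[[0,0,0],[0,0,0],-1],[[0,0,0],[0,0,0],-1]]' 8
python3 - <<'E'
from h import *
goal([.4755,.2585,.0025],-93.2)
im=save('scene','s3'); bcrop(im,'s3c',280,120,390,220,6,1.7)
E
```

```text
time: 4.78
position: [0.4771, 0.2586, 0.0038]
tool_rot: [-3.14, 0.094, -0.001]
ft_force: [-0.4, -0.1, -0.3]
grip_width: 0.999
t 4.78 pos [0.4771 0.2586 0.0038] tilt [ 0.001  0.    -1.   ] heading -93.44 shift [-0.0016  0.0002  0.0013] turn_z -0.24 (or +-180)
q [ 0.09  0.41 -0.74  1.92  0.34  0.94 -2.44] F [-0.4 -0.1 -0.3] w 86.9
```

View pics/s3c.png

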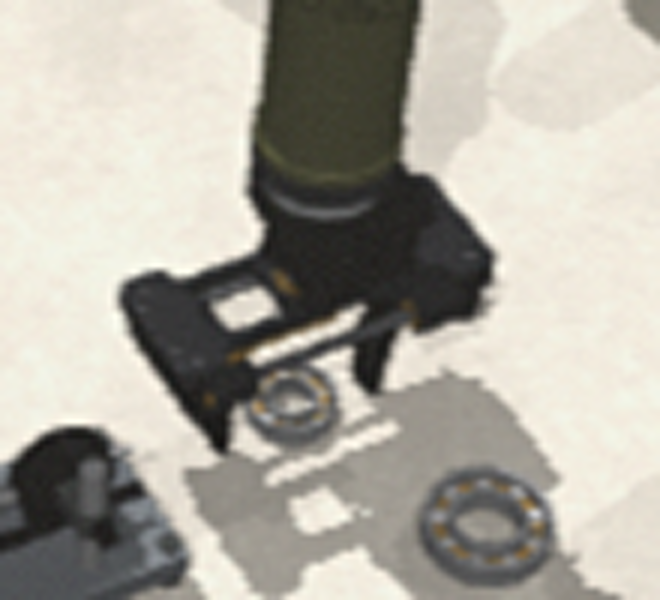

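Fingers straddle the bearing. Pre-centring squeeze, gently.

```bash
python3 -m pendant '[[[0,0,0],[0,0,0.0008],1],[[0,0,0],[0,0,0],1],[[0,0,0],[0,0,0],1],[[0,0,0],[0,0,0],1],[[0,0,0],[0,0,0],1],[[0,0,0],[0,0,0],1]]' 6
python3 - <<'E'
from h import *
goal([.4755,.2585,.0025],-93.2)
E
```

```text
time: 5.58
position: [0.4769, 0.2586, 0.0027]
tool_rot: [-3.14, 0.094, -0.0]
ft_force: [-0.3, 0.8, -0.1]
grip_width: 0.59
t 5.58 pos [0.4769 0.2586 0.0027] tilt [ 0.  0. -1.] heading -93.43 shift [-0.0014  0.0002  0.0002] turn_z -0.23 (or +-180)
q [ 0.09  0.41 -0.74  1.92  0.34  0.94 -2.44] F [-0.3  0.8 -0.1] w 51.3
```

```bash
python3 -m pendant '[[[0,0,0],[0,0,0],-1],[[0,0,0],[0,0,0],-1],[[0,0,0],[0,0,-0.01],-1],[[0,0,-10],[0,0,-0.02],-1],[[0,0,-10],[0,0,-0.01],-1],[[0,0,-10],[0,0,0],-1],[[0,0,-10],[0,0,0],-1],[[0,0,-10],[0,0,0],-1]]' 6
python3 -m pendant '[[[0,0,-10],[0,0,0],-1],[[0,0,-10],[0,0,0],-1],[[0,0,-10],[0,0,0],-1],[[0,0,-10],[0,0,0],-1],[[0,0,0],[0,0,0],-1],[[0,0,0],[0,0,0],-1],[[0,0,0],[0,0,0],-1],[[0,0,0],[0,0,0],-1]]'
python3 - <<'E'
from h import *
goal([.4769,.2586,.0025],-3.2)
E
```

```text
time: 6.58
position: [0.4772, 0.2585, 0.0435]
tool_rot: [2.882, 1.25, 0.001]
ft_force: [0.0, -0.2, -0.8]
grip_width: 0.998
time: 7.58
position: [0.4769, 0.2585, 0.0428]
tool_rot: [2.288, 2.153, -0.0]
ft_force: [-0.3, -0.2, 0.5]
grip_width: 1.005
t 7.58 pos [0.4769 0.2585 0.0428] tilt [ 0. -0. -1.] heading -3.48 shift [ 0.0001 -0.      0.0403] turn_z -0.28 (or +-180)
q [ 0.36  0.48 -1.08  1.89  0.48  1.07 -0.98] F [-0.3 -0.2  0.5] w 87.5
```

```bash
python3 -m pendant '[[[0,0,-0.3],[0,0,0.015],-1],[[0,0,0],[0,0,0.013],-1],[[0,0,0],[0,0,0.007],-1],[[0,0,0],[0,0,0.004],-1],[[0,0,0],[0,0,0.0015],-1],[[0,0,0],[0,0,0],-1],[[0,0,0],[0,0,0],0.2],[[0,0,0],[0,0,0],0.2]]' 6
python3 -m pendant '[[[0,0,0],[0,0,0],1],[[0,0,0],[0,0,0],1],[[0,0,0],[0,0,0],1],[[0,0,0],[0,0,0],1],[[0,0,0],[0,0,0],1]]' 8
python3 -m pendant '[[[0,0,0],[0,0,0],1],[[0,0,0],[0,0,0],1]]' 25
python3 - <<'E'
from h import *
goal([.4769,.2586,.0025],-3.2)
E
```

```text
time: 8.57
position: [0.4771, 0.2585, 0.0025]
tool_rot: [2.281, 2.159, 0.001]
ft_force: [-0.3, -0.2, 0.5]
grip_width: 0.853
time: 9.2
position: [0.4767, 0.2585, 0.0022]
tool_rot: [-2.281, -2.16, 0.001]
ft_force: [-2.0, -0.1, 1.2]
grip_width: 0.59
time: 9.45
position: [0.4767, 0.2585, 0.0022]
tool_rot: [-2.281, -2.16, 0.001]
ft_force: [-0.6, -0.2, 2.3]
grip_width: 0.587
t 9.45 pos [0.4767 0.2585 0.0022] tilt [-0. -0. -1.] heading -3.13 shift [ 0.0001  0.0002 -0.0003] turn_z 0.07 (or +-180)
q [ 0.31  0.54 -1.03  1.91  0.54  1.   -1.02] F [-0.6 -0.2  2.3] w 51.1
```

```bash
python3 - <<'E'
from h import *
T=ld('top0');S=ld('scene0')
print(px2w(T,305.85,251.65,.060),px2w(S,257.,211.7,.0675),px2w(S,257,213.3,.062))
o=np.array([.48991,-.01631]);a=np.radians(86.8);x=np.array([np.cos(a),np.sin(a)])
print(o+x*.001)
# overlay model circles for two candidate centers
def ov(im,fn,c,u,v,r=14,s=20):
    q=np.clip(im['color'][v-r:v+r,u-r:u+r,::-1]*2.2,0,255).astype(np.uint8); q=cv2.resize(q,None,fx=s,fy=s,interpolation=cv2.INTER_CUBIC)
    for rad,z,col in((.0155,.056,(0,255,0)),(.0104,.0675,(0,0,255)),(.0118,.066,(255,0,255))):
        p=np.array([(w2px(im,[c[0]+rad*np.cos(t),c[1]+rad*np.sin(t),z])-[u-r,v-r]+.5)*s for t in np.linspace(0,6.283,60)]).astype(int)
        cv2.polylines(q,[p.reshape(-1,1,2)],True,col,1)
    return q
c=[.4885,-.0158]
cv2.imwrite('pics/ov.png',np.hstack([cv2.resize(ov(T,'',c,305,252),(400,400)),cv2.resize(ov(S,'',c,258,213),(400,400))]))
E
```

```text
[ 0.4883848  -0.01598046  0.06      ] [ 0.49288673 -0.01580174  0.0675    ] [ 0.4944609  -0.01684707  0.062     ]
[ 0.48996582 -0.01531156]
```

View pics/ov.png

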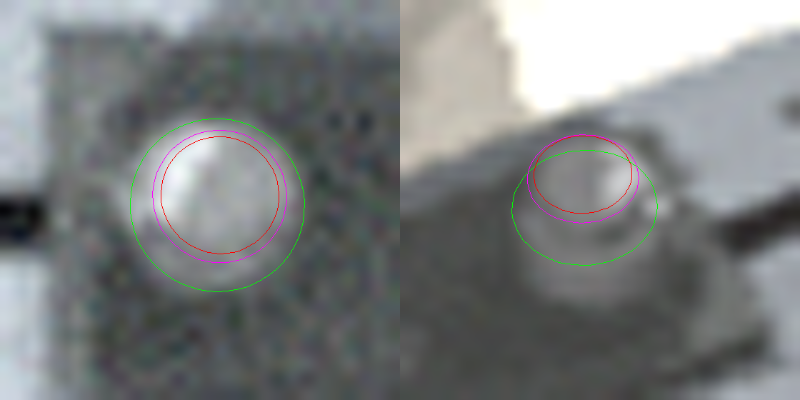

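```bash
python3 -m pendant '[[[0,0,0],[0,0,-0.01],1],[[0,0,0],[0,0,-0.03],1],[[0,0,0],[0,0,-0.05],1],[[0,0,0],[0,0,-0.05],1],[[0,0,0],[0,0,-0.03],1],[[0,0,0],[-0.02,0,0],1],[[0,0,0],[-0.04,0,0],1],[[0,0,0],[-0.05,0.013,0],1]]' 25
python3 - <<'E'
from h import *
goal([.490,-.0158,.11],-3.2)
E
```

```text
time: 10.45
position: [0.4833, 0.1483, 0.1727]
tool_rot: [2.276, 2.163, 0.001]
ft_force: [1.2, -0.0, -0.6]
grip_width: 0.588
t 10.45 pos [0.4833 0.1483 0.1727] tilt [ 0.001 -0.001 -1.   ] heading -2.92 shift [-0.1635  0.0149  0.0628] turn_z 0.28 (or +-180)
q [ 0.81  0.21 -1.26  1.84  0.21  1.24 -0.56] F [ 1.2 -0.  -0.6] w 51.2
```

```bash
python3 -m pendant '[[[0,0,0],[-0.05,0,0],1],[[0,0,0],[-0.04,0.002,0],1],[[0,0,0],[-0.03,0.002,0],1],[[0,0,0],[-0.015,0,0],1],[[0,0,0],[0,0,0],1],[[0,0,0],[0,0,0],1]]' 25
python3 - <<'E'
from h import *
goal([.490,-.0158,.11],-3.2)
E
```

```text
time: 11.2
position: [0.4806, 0.0141, 0.1724]
tool_rot: [2.28, 2.161, 0.001]
ft_force: [0.5, -0.1, -1.1]
grip_width: 0.583
t 11.2 pos [0.4806 0.0141 0.1724] tilt [ 0.001 -0.    -1.   ] heading -3.07 shift [-0.0293  0.011   0.0625] turn_z 0.13 (or +-180)
q [ 1.14  0.08 -1.24  1.89  0.08  1.22 -0.19] F [ 0.5 -0.1 -1.1] w 50.8
```

```bash
python3 -m pendant '[[[0,0,0],[-0.02,0.008,0.015],1],[[0,0,0],[-0.01,0.003,0.025],1],[[0,0,0],[0,0,0.02],1],[[0,0,0],[0,0,0.01],1],[[0,0,0],[0,0,0],1],[[0,0,0],[0,0,0],1],[[0,0,0],[0,0,0],1]]' 25
python3 - <<'E'
from h import *
goal([.490,-.0158,.072],-3.2)
for n in('scene','top'):
    im=save(n,n+'4'); bcrop(im,n+'4c',200,170,320,270,5,2)
E
```

```text
time: 12.08
position: [0.4904, -0.0175, 0.103]
tool_rot: [2.28, 2.159, 0.001]
ft_force: [0.2, -0.8, -0.9]
grip_width: 0.584
t 12.07 pos [ 0.4904 -0.0175  0.103 ] tilt [ 0.001 -0.001 -1.   ] heading -3.13 shift [ 0.0017 -0.0005  0.031 ] turn_z 0.07 (or +-180)
q [ 1.06  0.24 -1.17  1.95  0.25  1.1  -0.27] F [ 0.2 -0.8 -0.9] w 50.8
```

View pics/scene4c.png

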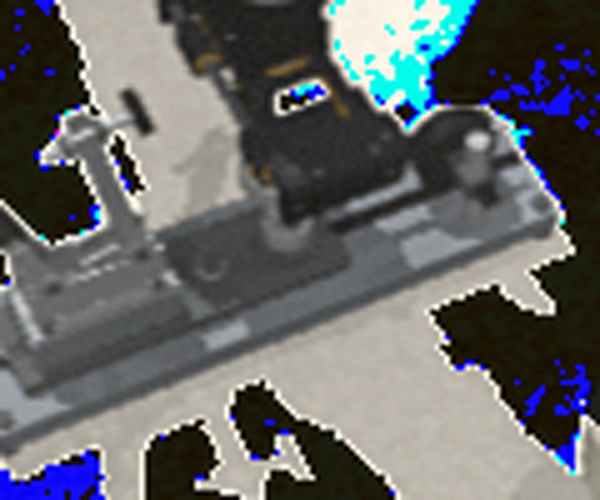

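```bash
python3 -m pendant '[[[0,0,0],[0.0017,-0.0004,0.012],1],[[0,0,0],[0,0,0.01],1],[[0,0,0],[0,0,0.005],1],[[0,0,0],[0,0,0.003],1],[[0,0,0],[0,0,0],1],[[0,0,0],[0,0,0],1]]' 25
python3 -m pendant '[[[0,0,0],[0,0,0.001],1],[[0,0,0],[0,0,0.001],1],[[0,0,0],[0,0,0.001],1]]' 25
python3 -m pendant '[[[0,0,0],[0,0,0.001],1],[[0,0,0],[0,0,0],1]]' 25
python3 - <<'E'
from h import *
goal([.490,-.0158,.0582],-3.2)
E
```

```text
time: 12.92
position: [0.4897, -0.0159, 0.0725]
tool_rot: [2.281, 2.159, 0.0]
ft_force: [0.1, 0.0, -1.0]
grip_width: 0.587
time: 13.3
position: [0.4895, -0.016, 0.0692]
tool_rot: [2.281, 2.16, -0.0]
ft_force: [0.2, -0.6, -1.6]
grip_width: 0.583
time: 13.55
position: [0.4894, -0.0158, 0.0681]
tool_rot: [-2.281, -2.16, 0.0]
ft_force: [-0.3, 0.2, -1.4]
grip_width: 0.589
t 13.55 pos [ 0.4894 -0.0158  0.0681] tilt [-0.  0. -1.] heading -3.14 shift [0.     0.0006 0.0099] turn_z 0.06 (or +-180)
q [ 1.01  0.3  -1.13  1.99  0.31  1.05 -0.33] F [-0.3  0.2 -1.4] w 51.2
```

```bash
for i in 1; do python3 -m pendant '[[[0,0,0],[0,0,0.001],1],[[0,0,0],[0,0,0.001],1],[[0,0,0],[0,0,0],1]]' 25; done;  python3 -m pendant '[[[0,0,0],[0,0,0.001],1],[[0,0,0],[0,0,0],1]]' 25
python3 - <<'E'
from h import *
goal([.490,-.0158,.0582],-3.2)
E
```

```text
time: 13.92
position: [0.4894, -0.0158, 0.0661]
tool_rot: [-2.281, -2.16, 0.0]
ft_force: [-0.4, -0.1, -1.2]
grip_width: 0.585
time: 14.18
position: [0.4894, -0.0157, 0.0652]
tool_rot: [-2.281, -2.16, 0.0]
ft_force: [-0.0, 1.1, -0.4]
grip_width: 0.584
t 14.18 pos [ 0.4894 -0.0157  0.0652] tilt [-0.  0. -1.] heading -3.13 shift [-0.      0.0006  0.007 ] turn_z 0.07 (or +-180)
q [ 1.    0.3  -1.13  1.99  0.32  1.04 -0.33] F [-0.   1.1 -0.4] w 50.8
```

```bash
python3 -m pendant '[[[0,0,0],[0,0,0.001],1],[[0,0,0],[0,0,0],1]]' 25;  python3 -m pendant '[[[0,0,0],[0,0,0.001],1],[[0,0,0],[0,0,0],1]]' 25
python3 - <<'E'
from h import *
goal([.490,-.0158,.0582],-3.2)
E
```

```text
time: 14.42
position: [0.4895, -0.0157, 0.0644]
tool_rot: [-2.281, -2.16, 0.0]
ft_force: [-1.7, 0.7, 1.9]
grip_width: 0.592
time: 14.68
position: [0.4896, -0.0157, 0.0637]
tool_rot: [2.281, 2.16, -0.0]
ft_force: [-2.9, 1.1, 5.1]
grip_width: 0.585
t 14.68 pos [ 0.4896 -0.0157  0.0637] tilt [-0. -0. -1.] heading -3.13 shift [-0.0001  0.0004  0.0055] turn_z 0.07 (or +-180)
q [ 1.    0.31 -1.13  1.99  0.32  1.04 -0.33] F [-2.9  1.1  5.1] w 50.9
```

```bash
python3 -m pendant '[[[0,0,0],[0,-0.0005,0],1],[[0,0,0],[0,0,0],1]]' 25;  python3 -m pendant '[[[0,0,0],[0,0,0.001],1],[[0,0,0],[0,0,0],1]]' 25
python3 - <<'E'
from h import *
goal([.490,-.0158,.0582],-3.2)
E
```

```text
time: 14.92
position: [0.4895, -0.0157, 0.0637]
tool_rot: [2.281, 2.159, 0.001]
ft_force: [-1.6, 1.1, 6.0]
grip_width: 0.583
time: 15.18
position: [0.4894, -0.0157, 0.0623]
tool_rot: [2.281, 2.159, 0.002]
ft_force: [-0.0, 2.0, 0.5]
grip_width: 0.586
t 15.18 pos [ 0.4894 -0.0157  0.0623] tilt [ 0.001  0.    -1.   ] heading -3.13 shift [-0.0001  0.0006  0.0041] turn_z 0.07 (or +-180)
q [ 1.    0.31 -1.13  1.99  0.32  1.03 -0.33] F [-0.   2.   0.5] w 51.0
```

```bash
python3 -m pendant '[[[0,0,0],[0,0,0.001],1],[[0,0,0],[0,0,0],1]]' 25;  python3 -m pendant '[[[0,0,0],[0,0,0.001],1],[[0,0,0],[0,0,0],1]]' 25
python3 -m pendant '[[[0,0,0],[0,0,0.001],1],[[0,0,0],[0,0,0],1]]' 25
```

```text
time: 15.42
position: [0.4893, -0.0157, 0.0611]
tool_rot: [2.281, 2.16, 0.001]
ft_force: [0.6, 1.4, -0.2]
grip_width: 0.586
time: 15.68
position: [0.4892, -0.0158, 0.0601]
tool_rot: [2.281, 2.16, 0.001]
ft_force: [0.3, 1.5, -0.2]
grip_width: 0.587
time: 15.92
position: [0.4891, -0.0158, 0.0591]
tool_rot: [2.281, 2.16, 0.001]
ft_force: [1.7, 2.6, -0.5]
grip_width: 0.587
```

```bash
python3 -m pendant '[[[0,0,0],[0,0,0.001],1],[[0,0,0],[0,0,0],1]]' 25;  python3 -m pendant '[[[0,0,0],[0,0,0.001],1],[[0,0,0],[0,0,0],1]]' 25
python3 -m pendant '[[[0,0,0],[0,0,0.001],1],[[0,0,0],[0,0,0],1]]' 25
```

```text
time: 16.18
position: [0.4891, -0.0158, 0.0587]
tool_rot: [2.281, 2.16, -0.001]
ft_force: [-1.1, 1.7, 5.9]
grip_width: 0.585
time: 16.42
position: [0.4891, -0.0158, 0.0586]
tool_rot: [2.281, 2.16, -0.002]
ft_force: [-4.6, 1.5, 15.1]
grip_width: 0.585
time: 16.68
position: [0.4892, -0.0158, 0.0586]
tool_rot: [2.281, 2.159, -0.004]
ft_force: [-8.3, 1.2, 26.0]
grip_width: 0.582
```

```bash
python3 -m pendant '[[[0,0,0],[0,0,-0.001],1],[[0,0,0],[0,0,-0.001],1],[[0,0,0],[0,0,0],1]]' 25; python3 -m pendant '[[[0,0,0],[0,0,0],-1],[[0,0,0],[0,0,0],-1],[[0,0,0],[0,0,0],-1],[[0,0,0],[0,0,0],-1]]' 6
python3 -m pendant '[[[0,0,0],[0,0,-0.01],-1],[[0,0,0],[0,0,-0.03],-1],[[0,0,0],[0,0,-0.06],-1],[[0,0,0],[0,0,-0.06],-1]]' 6
python3 - <<'E'
from h import *
goal([.490,-.0158,.0582],-3.2)
E
```

```text
time: 17.05
position: [0.4891, -0.0158, 0.0587]
tool_rot: [2.281, 2.16, -0.0]
ft_force: [-0.7, 2.0, 8.0]
grip_width: 0.585
time: 17.55
position: [0.4888, -0.0161, 0.058]
tool_rot: [-2.282, -2.159, 0.001]
ft_force: [-0.4, -0.2, 0.1]
grip_width: 0.945
time: 18.05
position: [0.4888, -0.0154, 0.2202]
tool_rot: [-2.28, -2.161, 0.0]
ft_force: [1.4, -1.2, 0.5]
grip_width: 0.999
t 18.05 pos [ 0.4888 -0.0154  0.2202] tilt [-0.  0. -1.] heading -3.07 shift [-0.0004  0.0013  0.162 ] turn_z 0.13 (or +-180)
q [ 1.23  0.04 -1.26  1.81  0.04  1.32 -0.09] F [ 1.4 -1.2  0.5] w 86.9
```

```bash
python3 -m pendant '[[[0,0,0],[0,0,-0.06],1],[[0,0,0],[0,0,-0.03],1]]' 20
python3 - <<'E'
from h import *
im=save('scene','s5'); bcrop(im,'s5c',175,160,315,265,5.7,1.8)
T=save('top','t5'); bcrop(T,'t5c',240,220,400,280,5,1.8)
S=monitor.get_state(); print(S['position'].round(4))
a=np.radians(86.85);x=np.array([np.cos(a),np.sin(a),0]);A=np.array([.489,-.0158,0]);piv=A-.155*x;piv[2]=.0984
print('piv',piv)
q=np.radians(21)
for r in(35,85,125): 
    p=piv+r/1e3*(-np.sin(q)*x+np.cos(q)*np.array([0,0,1])); print(r,w2px(im,p).round(1),w2px(T,p).round(1))
E
```

```text
time: 18.3
position: [0.4902, -0.0152, 0.312]
tool_rot: [2.277, 2.157, 0.001]
ft_force: [0.5, -0.0, -0.7]
grip_width: 0.855
[ 0.491  -0.0155  0.312 ]
piv [ 0.48048272 -0.17056581  0.0984    ]
35 [202.1 218.1] [377.1 247.3]
85 [193.9 210.2] [388.6 244.1]
125 [186.9 203.6] [398.5 241.4]
```

View pics/s5c.png

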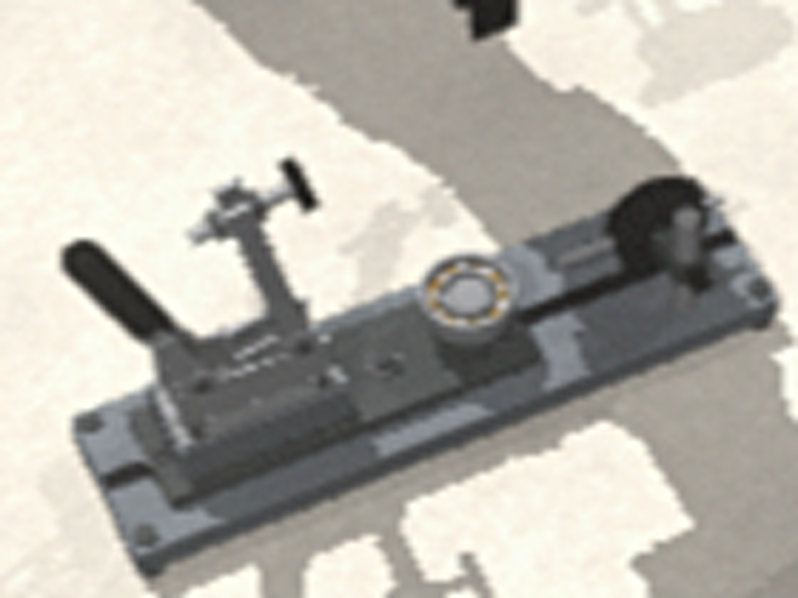

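View pics/t5c.png

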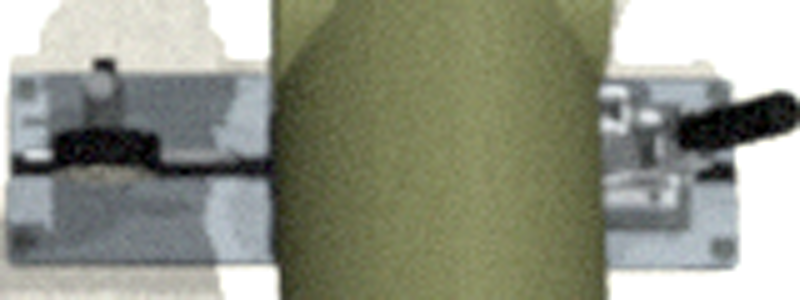

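```bash
cat >> h.py <<'E'
_a=np.radians(86.85);GX=np.array([np.cos(_a),np.sin(_a),0]);AR=np.array([.489,-.0158,0])
def hpt(th,r=.085,gap=0.):
    a=np.radians(21)+th
    n=.0105+gap
    gx=-.155-r*np.sin(a)+n*np.cos(a)+.0095; z=.0984+r*np.cos(a)+n*np.sin(a)
    return AR+gx*GX+np.array([0,0,z])
E
python3 - <<'E'
from h import *
p=AR-.162*GX; p[2]=.26
goal(p,-3.15)
L=[hpt(t)for t in (0,.1,.2,.3,.4,.5,.6,.7,.8,.9,1.0,1.06)]
for t,b in zip((0,.1,.2,.3,.4,.5,.6,.7,.8,.9,1.0,1.06),L): print(t,b.round(4), 'tool dx %.4f dz %.4f'%((b-L[0])@GX,L[0][2]-b[2]))
E
```

```text
t 18.4 pos [ 0.491  -0.0155  0.312 ] tilt [ 0.006 -0.003 -1.   ] heading -3.13 shift [-0.1623 -0.0024  0.0525] turn_z 0.02 (or +-180)
q [ 1.29 -0.05 -1.25  1.66 -0.05  1.49 -0.01] F [ 0.8 -0.   0.6] w 66.8
0 [ 0.4799 -0.1817  0.1815] tool dx 0.0000 dz 0.0000
0.1 [ 0.4794 -0.1899  0.179 ] tool dx -0.0082 dz 0.0025
0.2 [ 0.479  -0.1978  0.1758] tool dx -0.0161 dz 0.0058
0.3 [ 0.4786 -0.2053  0.1717] tool dx -0.0236 dz 0.0098
0.4 [ 0.4782 -0.2124  0.1669] tool dx -0.0307 dz 0.0146
0.5 [ 0.4778 -0.219   0.1614] tool dx -0.0373 dz 0.0201
0.6 [ 0.4775 -0.225   0.1553] tool dx -0.0433 dz 0.0262
0.7 [ 0.4772 -0.2303  0.1487] tool dx -0.0487 dz 0.0329
0.8 [ 0.4769 -0.235   0.1415] tool dx -0.0534 dz 0.0400
0.9 [ 0.4767 -0.2389  0.1339] tool dx -0.0573 dz 0.0476
1.0 [ 0.4765 -0.2421  0.1259] tool dx -0.0604 dz 0.0556
1.06 [ 0.4765 -0.2436  0.121 ] tool dx -0.0619 dz 0.0605
```

```bash
python3 -m pendant '[[[0,0,0],[-0.04,0,0],1],[[0,0,0],[-0.05,0,0],1],[[0,0,0],[-0.045,-0.001,0],1],[[0,0,0],[-0.025,-0.001,0.01],1],[[0,0,0],[0,0,0.02],1],[[0,0,0],[0,0,0],1],[[0,0,0],[0,0,0],1],[[0,0,0],[0,0,0],1]]' 20
python3 - <<'E'
from h import *
p=AR-.161*GX; p[2]=.1815
goal(p,-3.15)
E
```

```text
time: 19.4
position: [0.4788, -0.1748, 0.2789]
tool_rot: [2.279, 2.16, 0.0]
ft_force: [0.8, -0.7, 0.0]
grip_width: 0.01
t 19.4 pos [ 0.4788 -0.1748  0.2789] tilt [ 0.001 -0.001 -1.   ] heading -3.06 shift [-0.0016  0.0014  0.0974] turn_z 0.09 (or +-180)
q [ 1.39  0.06 -1.12  1.68  0.06  1.44  0.21] F [ 0.8 -0.7  0. ] w 0.9
```

```bash
python3 -m pendant '[[[0,0,0],[-0.001,0.0012,0.02],1],[[0,0,0],[0,0,0.03],1],[[0,0,0],[0,0,0.025],1],[[0,0,0],[0,0,0.015],1],[[0,0,0],[0,0,0.007],1],[[0,0,0],[0,0,0],1],[[0,0,0],[0,0,0],1],[[0,0,0],[0,0,0],1]]' 20
python3 - <<'E'
from h import *
goal(hpt(0),-3.15)
im=save('scene','s6'); bcrop(im,'s6c',155,140,275,230,6,1.8)
E
```

```text
time: 20.4
position: [0.4798, -0.1767, 0.1819]
tool_rot: [2.281, 2.159, 0.0]
ft_force: [1.3, -0.2, 0.6]
grip_width: 0.002
t 20.4 pos [ 0.4798 -0.1767  0.1819] tilt [ 0.001 -0.001 -1.   ] heading -3.14 shift [-0.005   0.0003  0.0004] turn_z 0.01 (or +-180)
q [ 1.34  0.16 -1.11  1.82  0.15  1.25  0.13] F [ 1.3 -0.2  0.6] w 0.2
```

View pics/s6c.png

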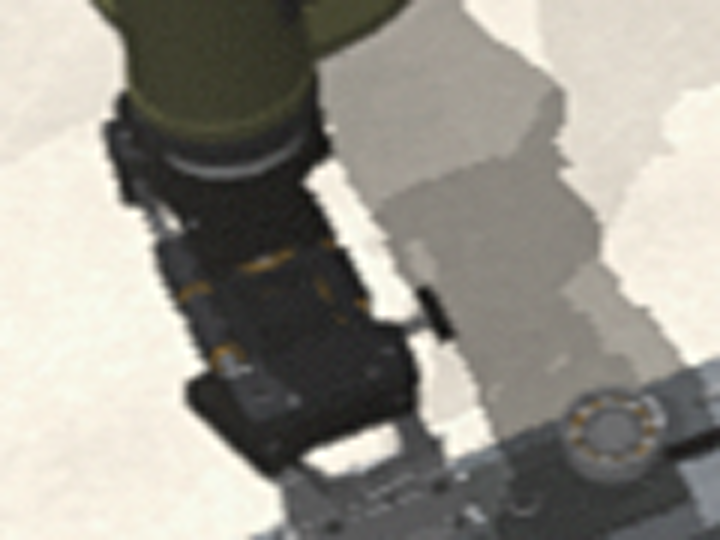

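```bash
python3 -m pendant '[[[0,0,0],[-0.003,0,0],1],[[0,0,0],[-0.003,0,0],1],[[0,0,0],[-0.004,0,0.001],1],[[0,0,0],[0,0,0],1]]' 20
python3 -m pendant '[[[0,0,0],[-0.004,0,0.0015],1],[[0,0,0],[-0.004,0,0.0016],1],[[0,0,0],[-0.004,0,0.0016],1]]' 20
python3 - <<'E'
from h import *
goal(hpt(0.2),-3.15)
E
```

```text
time: 20.95
position: [0.4787, -0.1875, 0.1801]
tool_rot: [2.281, 2.159, -0.001]
ft_force: [-0.2, -1.1, 0.5]
grip_width: 0.006
time: 21.32
position: [0.4782, -0.199, 0.1754]
tool_rot: [2.281, 2.159, -0.0]
ft_force: [0.4, 1.8, -0.2]
grip_width: 0.008
t 21.32 pos [ 0.4782 -0.199   0.1754] tilt [ 0. -0. -1.] heading -3.14 shift [ 0.0013  0.0008 -0.0003] turn_z 0.01 (or +-180)
q [ 1.35  0.19 -1.09  1.81  0.18  1.25  0.15] F [ 0.4  1.8 -0.2] w 0.7
```

```bash
python3 -m pendant '[[[0,0,0],[-0.0037,0.0003,0.002],1],[[0,0,0],[-0.0037,0.0003,0.002],1],[[0,0,0],[-0.0035,0.0002,0.0024],1],[[0,0,0],[-0.0035,0,0.0024],1]]' 20
python3 -m pendant '[[[0,0,0],[-0.0033,0,0.0028],1],[[0,0,0],[-0.0033,0,0.0028],1],[[0,0,0],[0,0,0],1]]' 20
python3 - <<'E'
from h import *
goal(hpt(0.5),-3.15)
im=save('scene','s7'); bcrop(im,'s7c',155,140,275,230,6,1.8)
E
```

```text
time: 21.82
position: [0.4778, -0.213, 0.1664]
tool_rot: [-2.281, -2.159, 0.001]
ft_force: [-0.6, 2.6, 1.4]
grip_width: 0.004
time: 22.2
position: [0.4778, -0.2206, 0.1609]
tool_rot: [2.281, 2.158, -0.0]
ft_force: [0.8, 0.4, -0.5]
grip_width: 0.006
t 22.2 pos [ 0.4778 -0.2206  0.1609] tilt [ 0.    -0.001 -1.   ] heading -3.18 shift [ 0.0016 -0.0001 -0.0005] turn_z -0.03 (or +-180)
q [ 1.35  0.23 -1.07  1.81  0.22  1.23  0.16] F [ 0.8  0.4 -0.5] w 0.5
```

View pics/s7c.png

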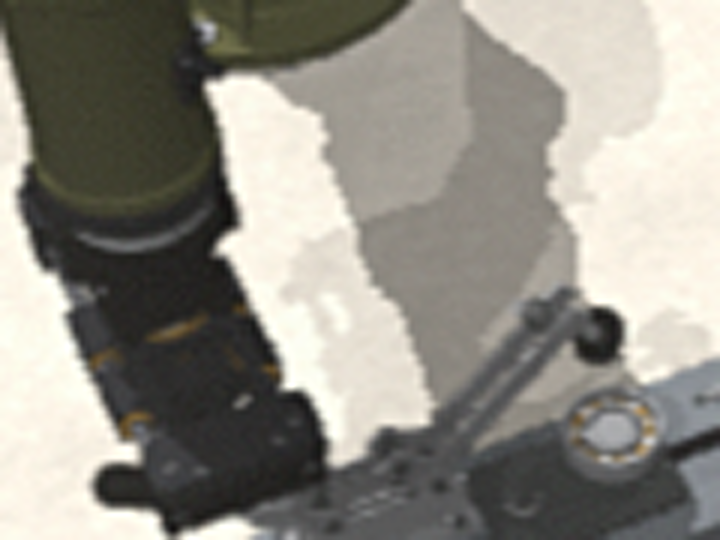

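```bash
python3 -m pendant '[[[0,0,0],[-0.0028,0,0.0031],1],[[0,0,0],[-0.0028,0,0.0031],1],[[0,0,0],[-0.0025,0,0.0034],1],[[0,0,0],[-0.0025,0,0.0034],1]]' 20
python3 -m pendant '[[[0,0,0],[-0.0022,0,0.0036],1],[[0,0,0],[-0.0022,0,0.0036],1],[[0,0,0],[0,0,0],1]]' 20
python3 - <<'E'
from h import *
goal(hpt(0.8),-3.15)
E
```

```text
time: 22.75
position: [0.4772, -0.2304, 0.1479]
tool_rot: [2.282, 2.16, -0.0]
ft_force: [-0.4, -0.2, -0.2]
grip_width: 0.007
time: 23.12
position: [0.4768, -0.2346, 0.1406]
tool_rot: [-2.281, -2.159, 0.0]
ft_force: [-0.6, 0.1, 0.9]
grip_width: 0.006
t 23.12 pos [ 0.4768 -0.2346  0.1406] tilt [-0.  0. -1.] heading -3.15 shift [-0.0004  0.0002 -0.0009] turn_z 0.0 (or +-180)
q [ 1.34  0.27 -1.05  1.82  0.25  1.19  0.16] F [-0.6  0.1  0.9] w 0.5
```

Now the resisting range, smaller steps.

```bash
python3 -m pendant '[[[0,0,0],[-0.0013,0,0.002],1],[[0,0,0],[-0.0013,0,0.002],1],[[0,0,0],[0,0,0],1]]' 20
python3 -m pendant '[[[0,0,0],[-0.001,0,0.002],1],[[0,0,0],[-0.001,0,0.002],1],[[0,0,0],[0,0,0],1]]' 20
```

```text
time: 23.5
position: [0.477, -0.2368, 0.1371]
tool_rot: [-2.281, -2.16, -0.0]
ft_force: [-1.2, 0.5, 1.9]
grip_width: 0.006
time: 23.88
position: [0.477, -0.2385, 0.1337]
tool_rot: [-2.281, -2.16, -0.0]
ft_force: [-2.0, 2.4, 5.9]
grip_width: 0.005
```

```bash
python3 - <<'E'
from h import *
goal(hpt(1.0),-3.15)
E
```

```text
t 23.88 pos [ 0.477  -0.2385  0.1337] tilt [ 0.  0. -1.] heading -3.11 shift [-0.0036 -0.0003  0.0077] turn_z 0.04 (or +-180)
q [ 1.33  0.28 -1.04  1.83  0.26  1.18  0.15] F [-2.   2.4  5.9] w 0.4
```

```bash
python3 -m pendant '[[[0,0,0],[-0.0008,0,0.0015],1],[[0,0,0],[-0.0008,0,0.0015],1],[[0,0,0],[0,0,0],1]]' 20
python3 -m pendant '[[[0,0,0],[-0.0006,0,0.0015],1],[[0,0,0],[-0.0005,0,0.0015],1],[[0,0,0],[0,0,0],1]]' 20
```

```text
time: 24.25
position: [0.477, -0.2398, 0.1308]
tool_rot: [-2.28, -2.16, -0.0]
ft_force: [-2.5, 4.1, 8.5]
grip_width: 0.004
time: 24.62
position: [0.4768, -0.2412, 0.1274]
tool_rot: [-2.281, -2.16, -0.0]
ft_force: [-1.3, 3.2, 7.0]
grip_width: 0.005
```

```bash
python3 -m pendant '[[[0,0,0],[-0.0005,0,0.0015],1],[[0,0,0],[-0.0005,0,0.0015],1],[[0,0,0],[0,0,0],1]]' 20
python3 -m pendant '[[[0,0,0],[-0.0004,0,0.0012],1],[[0,0,0],[0,0,0.001],1],[[0,0,0],[0,0,0],1]]' 20
```

```text
time: 25.0
position: [0.4762, -0.2433, 0.1235]
tool_rot: [2.282, 2.159, -0.001]
ft_force: [0.4, -0.4, 0.3]
grip_width: 0.0
time: 25.38
position: [0.4764, -0.2433, 0.1216]
tool_rot: [-2.281, -2.16, 0.0]
ft_force: [-0.2, -0.8, -0.6]
grip_width: 0.001
```

```bash
python3 -m pendant '[[[0,0,0],[0,0,0.001],1],[[0,0,0],[0,0,0.001],1],[[0,0,0],[0,0,0],1]]' 20; python3 -m pendant '[[[0,0,0],[0,0,-0.01],1],[[0,0,0],[0,0,-0.04],1],[[0,0,0],[0,0,-0.06],1],[[0,0,0],[-0.05,0,-0.03],1],[[0,0,0],[-0.06,0,0],1],[[0,0,0],[-0.04,0,0],1],[[0,0,0],[0,0,0],1],[[0,0,0],[0,0,0],1]]' 20
python3 - <<'E'
from h import *
print(monitor.get_state()['ft_force'],monitor.get_state()['position'])
im=save('scene','s8'); bcrop(im,'s8c',150,160,320,270,4.7,1.7)
T=save('top','t8'); bcrop(T,'t8c',235,215,415,290,4.4,1.7)
a=np.radians(21)+1.06; piv=AR-.155*GX; piv[2]=.0984
for r in(.035,.125): 
    p=piv+r*(-np.sin(a)*GX+np.array([0,0,np.cos(a)])); print(r,w2px(im,p).round(1),w2px(T,p).round(1))
E
```

```text
time: 25.75
position: [0.4767, -0.2434, 0.1206]
tool_rot: [2.281, 2.159, -0.001]
ft_force: [-2.5, 0.5, 6.0]
grip_width: 0.006
time: 26.75
position: [0.4688, -0.3918, 0.2599]
tool_rot: [-2.28, -2.161, -0.002]
ft_force: [0.2, 0.4, -0.1]
grip_width: 0.007
[ 0.19489492  0.39303018 -0.11721526] [ 0.46878103 -0.39175149  0.25985824]
0.035 [196.  226.7] [384.1 249.2]
0.125 [165.4 235.6] [422.  248.6]
```

View pics/s8c.png

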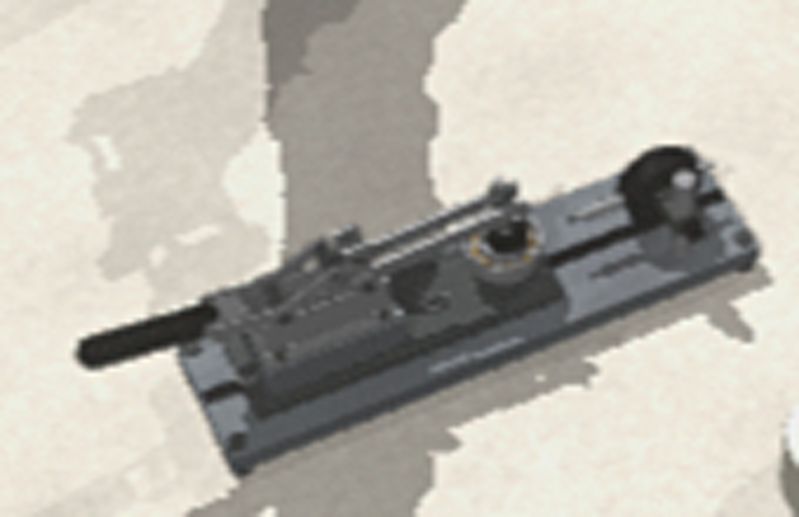

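View pics/t8c.png

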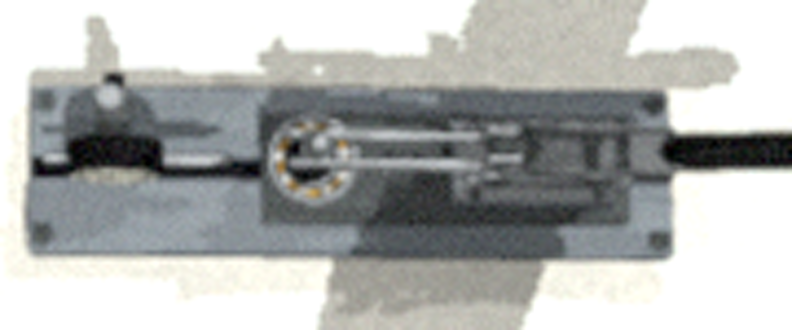

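```bash
python3 -c "
from bench import order; print(order.close_job())"
```

```text
the job is handed in; nothing more can be done
None
```

The middle-sized bearing is seated on the arbor and the toggle clamp is shut on it. I handed the job in at about 27 s, with the arm clear of everything.

- **Grasp:** I squeezed the bearing once along the plate to centre it in the jaws, then gripped it across the plate at 25 N. I found the head locked about 21 mm in front of its rearmost place.
- **Seating:** The bearing stopped on the spring balls about 5 to 6 mm above the shoulder and clicked past at roughly 6 N. At home it stayed put at the same height under a push of up to 26 N. Its underside was then at z = 56.4 mm, against 56 mm expected from the pictures.
- **Sideways force:** At the strongest press there was about 8 N sideways. It fell to under 1 N once I eased off.
- **Clamp:** The handle took a peak of about 10 N, then moved away from the fingers by itself. A light touch afterwards met a rigid stop at 6 N, within 0.5 mm of where the shut position should be.
- **Last pictures:** Both cameras show the handle nearly level (its end within 2 pixels of the predicted spot), the rubber foot on the bearing, and the dial where it was. In the stretch of bench around the gauge that I looked at, nothing else had moved. I did not check the rest of the bench after the job.

I set the camera disagreements of 1 to 3 mm against the felt contacts. No check failed.

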